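Load the screw polisher and set its timer

ROBOT

A 7-joint arm with a two-finger parallel gripper is mounted at the origin on the work surface. World frame = base frame: x ahead of the robot, y to its left, z up, the work surface at z = 0. Lengths are in m, angles in rad, forces in N, time in s.
With the tool pointing down it reaches from about 0.425 to 0.875 m from the base axis. Payload 9.9 kg.
Tool frame: the origin (TCP) lies midway between the tips of the shut fingers; the grasp point (between the pads) lies 19 mm behind it; z points along the fingers, y is the line along which they close (so a half turn about z gives the same grasp; the last joint's range is limited). The gripper opens to 85 mm and grips with 20 to 120 N. Pads are 22 mm wide; open, the fingers measure 114 mm over their backs; the gripper's body (76 mm by 85 mm) begins 54 mm behind the grasp point. The pads swing forward as they close: fully open they stand 13 mm farther back than shut.
Start: joints at [1.195, 0.576, 0.025, 1.437, -0.015, 1.129, -0.057], TCP at [0.194, -0.646, 0.231] pointing down, gripper open.
Joint ranges: [-2.76, 2.76], [-0.34, 2.15], [-1.52, 1.57], [0.19, 2.46], [-1.09, 4.23], [0.17, 1.99], [-2.82, 2.82]. Speed limits (rad/s): [2.22, 2.22, 3.01, 3.01, 3.14, 3.14, 3.14].

INTERFACE

Orientations are given as a unit quaternion [x, y, z, w].
In Python, from bench import robot gives the robot as it stands.
- The arm moves only by the tool drive_tool, never from a script. Its argument "rows" is a list of rows, each an object of numbers: "claw": the closure in counts, from 0 (fully open) to 255 (shut); "tx", "ty", "tz": the shift along the tool's x, y, z in units of 40 mm (1.0 is 40 mm); "wx", "wy", "wz": the turn, a rotation vector about the tool's x, y, z in units of 6 degrees (1.0 is 6 degrees). A call has 1 to 20 rows; each row is the pose to reach, as a shift and turn from the pose commanded when the call began, along the tool's axes at that moment; what a row does not reach only later rows make up. A row lasts 1/10 s, in which the tool goes at most 50 mm and 8.59 degrees, less where a joint would pass 70% of its speed; a pose out of reach is approached as far as the arm can. A call with a gripper value outside its range is refused whole. The fingers move at their own pace and stop on an object; "grip_force" is the grip in N (left out, the last holds). Time passes only in rows, so rows that repeat a pose let the fingers close. It gives the time, the measured TCP pose, the force, the opening and the grip force at its end, in the units of the state.
- robot.get_state(): the state, without advancing time (a new reading comes with each control period).
- robot.camera(name): name is "side" or "top"; returns a dict with "frame" (480x640x3 uint8, red, green, blue), "fovy" (degrees; the focal length in pixels is half the picture's height over the tangent of half this angle, whatever the lens; pixels are square), "cx", "cy" (the principal point, pixels), "k1" (the pictures are not rectified: a ray, as slopes to the right and down, at radius r is drawn at 1 + k1 r^2 times it, then the intrinsics apply), "position" and "rotation" of the camera in the world. Camera axes: x right, y down, z forward; pixel columns grow to the right and rows downward; lengths in m; the calibration is good to about 2 mm. A picture is of the moment at which its call begins. There is no depth.
- robot.job_done(): hands the job in; it is judged then, once.
The state is a dict: "clock": time; "q": joint angles; "qd": joint speeds; "tau": joint torques, N m; "tcp_pos": TCP position; "ee_rot": TCP orientation; "ft_force": force on the tool from outside, world axes, zero at the start; "torque": the same for the moment, N m; "width": finger opening in m; "grasp_force": force on a finger pad.
Only numpy, scipy, OpenCV 4.12 (cv2) and the standard library are available. Lean on these libraries where they do the work, as an engineer would, in place of code of your own. Each camera call takes 0.05 s, during which the arm holds its last target. There are 200 camera calls.

TASK

One of the three closed tins is full of screws and the other two are empty, which only their weight tells: find the heavy one and set it gently down, upright, in the polisher's steel tray. Then turn the timer dial so that its pointer lines up with the metal tab on the scale. Leave the empty tins standing on the bench, never in the tray, and do not disturb the wood offcut, glue bottle and sanding block.

Things in the scene. Friction and masses are not known exactly. Their poses are not given: they have to be found in the camera images.
- dial (a joint): angle of the timer dial, rad, 0 to 3.2. At 0 the pointer looks along the polisher's -x; the value grows as the dial turns clockwise seen from above. It turns about a vertical axis with light friction (0.05 N m), has no spring and stays where it is left. It starts below the mark.
- mark (a joint): angle of the metal tab on the scale, rad, same zero and direction as the dial: the dial is set when both are equal. The tab (14 by 10 mm plus a blunt tip, 6 mm high, at 51 to 70 mm from the dial's axis) is stiff and need not be touched.
- dial_grip (a point): on the dial's vertical axis, at the height to grip. The black dial has an upright grip bar 50 mm long, 15 mm wide, its top 11 mm above this point, its foot a disc 60 mm across whose top is 24 mm below this point; the desk surface round it is 32 mm below this point. x of this frame runs along the bar, its -x end being the pointer end (white line on top and a small nose at the foot); y is across the bar.
- dial_pointer (a point): point on the scale at which the dial's pointer aims, 45 mm from the dial's axis, 26 mm below dial_grip; turns with the dial.
- mark_tip (a point): point on the scale that the metal tab marks, 45 mm from the dial's axis, at the same height as dial_pointer; the two coincide when the dial is set.
- polisher: fixed grey bench polisher, 200 mm (x) by 370 mm (y); origin under its centre. Its y+ part carries the square open steel tray on springs, its y- part a raised control desk (150 mm in y, top 80 mm above the bench) with the dial.
- tray_floor (a point): centre of the tray's flat inner floor, 75 mm above the bench while the tray is up. The tray is 140 mm square inside, its walls 5 mm thick rise 17 mm above the floor. Its axes are the polisher's. The dial's axis lies 195 mm from it towards -y.
- tin_1_center (a point): one of three closed round metal tins, alike outside: 56 mm diameter, 60 mm high, standing upright on the bench at the start. Two are empty (70 to 120 g), one is full of screws (400 to 650 g); which one can only be felt by lifting. This point is the tin's centre, 30 mm above its underside; z is the tin's axis.
- tin_2_center (a point): one of three closed round metal tins, alike outside: 56 mm diameter, 60 mm high, standing upright on the bench at the start. Two are empty (70 to 120 g), one is full of screws (400 to 650 g); which one can only be felt by lifting. This point is the tin's centre, 30 mm above its underside; z is the tin's axis.
- tin_3_center (a point): one of three closed round metal tins, alike outside: 56 mm diameter, 60 mm high, standing upright on the bench at the start. Two are empty (70 to 120 g), one is full of screws (400 to 650 g); which one can only be felt by lifting. This point is the tin's centre, 30 mm above its underside; z is the tin's axis.
- offcut: bystander: wood block 40 by 80 by 30 mm lying on the bench, origin under its centre.
- glue: bystander: standing white bottle, 54 mm diameter, 120 mm high, origin under its centre.
- sander: bystander: cork sanding block with a wooden back lying on the bench, 45 mm (x) by 75 mm (y) by 32 mm high, origin under its centre.
- tray (a joint): how far the sprung tray has sunk, m, 0 to 0.012. It stays at 0 under an empty tin and sinks 4 to 9 mm under the full one (springs: preload 2 N, then 500 N/m).
Not all that is in view belongs to the job. What is shaped like the part that bears tin_1_center but green is not meant.

How it is judged:
On the way, in this order (a step that is already met when the one before it is completed fails the run):
1. the full tin stands upright in the tray (which sinks on its springs), the other two upright on the bench (((horizontal distance between tin_1_center and tray_floor below 0.061 m and z of tin_1_center in the frame of tray_floor below 0.035 m and angle between tin_1_center's own z axis and vertical below 0.12 rad and (angle between tin_2_center's own z axis and vertical below 0.12 rad and height (world z) of tin_2_center below 0.036 m) and (angle between tin_3_center's own z axis and vertical below 0.12 rad and height (world z) of tin_3_center below 0.036 m)) or (horizontal distance between tin_2_center and tray_floor below 0.061 m and z of tin_2_center in the frame of tray_floor below 0.035 m and angle between tin_2_center's own z axis and vertical below 0.12 rad and (angle between tin_1_center's own z axis and vertical below 0.12 rad and height (world z) of tin_1_center below 0.036 m) and (angle between tin_3_center's own z axis and vertical below 0.12 rad and height (world z) of tin_3_center below 0.036 m)) or (horizontal distance between tin_3_center and tray_floor below 0.061 m and z of tin_3_center in the frame of tray_floor below 0.035 m and angle between tin_3_center's own z axis and vertical below 0.12 rad and (angle between tin_1_center's own z axis and vertical below 0.12 rad and height (world z) of tin_1_center below 0.036 m) and (angle between tin_2_center's own z axis and vertical below 0.12 rad and height (world z) of tin_2_center below 0.036 m))) and value of joint tray above 0.002 m), for 0.2 s.
2. then the dial's pointer is at the tab (distance between dial_pointer and mark_tip below 0.0045 m), for 0.2 s.
At the end, for the whole second after the job is handed in: The full tin stands upright (within 7 degrees) on the floor of the tray and has sunk it by over 2 mm, the dial's pointer is within 0.1 rad (4.5 mm at the scale) of the tab and at rest, and both empty tins stand upright on the bench; all released (all of step 1 and distance between dial_pointer and mark_tip below 0.0045 m and velocity of joint dial between -0.05 and 0.05 rad/s); the robot touches nothing.
It fails at once if an empty tin left in the tray (a tin stands there, the gripper has gone, the tray has not sunk) (value of joint tray below 0.001 m and ((horizontal distance between tin_1_center and tray_floor below 0.061 m and z of tin_1_center in the frame of tray_floor below 0.035 m and distance between the grasp point and tin_1_center above 0.06 m) or (horizontal distance between tin_2_center and tray_floor below 0.061 m and z of tin_2_center in the frame of tray_floor below 0.035 m and distance between the grasp point and tin_2_center above 0.06 m) or (horizontal distance between tin_3_center and tray_floor below 0.061 m and z of tin_3_center in the frame of tray_floor below 0.035 m and distance between the grasp point and tin_3_center above 0.06 m))).
It fails at once if a tin dropped into the tray (faster than 0.6 m/s just above its floor) ((horizontal distance between tin_1_center and tray_floor below 0.061 m and z of tin_1_center in the frame of tray_floor below 0.042 m and linear speed of tin_1 above 0.6 m/s) or (horizontal distance between tin_2_center and tray_floor below 0.061 m and z of tin_2_center in the frame of tray_floor below 0.042 m and linear speed of tin_2 above 0.6 m/s) or (horizontal distance between tin_3_center and tray_floor below 0.061 m and z of tin_3_center in the frame of tray_floor below 0.042 m and linear speed of tin_3 above 0.6 m/s)).
It fails at once if offcut, glue bottle or sanding block moved by more than 30 mm, or the bottle tipped (distance of any of offcut, glue, sander from where it was at the start of the episode above 0.03 m or angle between glue's own z axis and vertical above 0.3 rad).
It also fails if it takes over 72 s, if anything falls off the work surface, if the arm or the gripper's body presses on something with over 40 N, if the wrist force passes 120 N, or if a joint passes its speed limit or range.

## Working session

There is one attempt and no reset: what is moved stays moved. The work goes in short steps, Python scripts to look and compute and a tool call to move; the robot and the scene stay as the last step left them, time stands still between calls to the robot, and variables do not carry over. Pictures are saved under pics/ and viewed, at most 10 in all, crops included, and the job is handed in when it is done.

Besides the shell and the picture viewer there is one more tool, called after "Request:" as name(argument=value, ...), one argument or row to a line, values as JSON. drive_tool: Moves the arm, as the interface text tells. Its arguments: {"type":"object","properties":{"rows":{"type":"array"},"grip_force":{"type":"number"}},"required":["rows"]}

```bash
mkdir -p pics
cat > h.py <<'E'
import numpy as np, cv2, pickle
from bench import robot
def snap(n,fn):
    c=robot.camera(n); pickle.dump(c,open(f'pics/{fn}.pkl','wb'))
    cv2.imwrite(f'pics/{fn}.png',c['frame'][:,:,::-1]); return c
def load(fn): return pickle.load(open(f'pics/{fn}.pkl','rb'))
def K(c):
    h,w=c['frame'].shape[:2]; f=h/2/np.tan(np.radians(c['fovy'])/2)
    return np.array([[f,0,c['cx']],[0,f,c['cy']],[0,0,1.]])
def w(c,u,v,z):
    p=cv2.undistortPoints(np.array([[[u,v]]],float),K(c),np.array([c['k1'],0,0,0.]))[0,0]
    # k1 model matches cv2
    d=np.array(c['rotation'])@np.array([p[0],p[1],1]); o=np.array(c['position'])
    return o+d*(z-o[2])/d[2]
def px(c,P):
    R=np.array(c['rotation']).T; t=-R@np.array(c['position'])
    return cv2.projectPoints(np.array([P],float),cv2.Rodrigues(R)[0],t,K(c),np.array([c['k1'],0,0,0.]))[0].ravel()
E
python3 - <<'E'
from h import *
for n in ('top','side'):
    c=snap(n,n+'0'); print(n,c['position'],np.round(c['rotation'],3).tolist(),c['fovy'],c['k1'],c['cx'],c['cy'])
s=robot.get_state(); print(s)
E
```

```text
top [0.38092635 0.06767073 1.1305233 ] [0.708, -0.7, 0.071, -0.059] 52.784943069086864 -0.050875828362477636 318.7850567072249 239.0550174470502
side [0.11978807 0.79029515 0.6901049 ] [-0.233, 0.852, -0.448, 0.135] 50.11872801401801 0.029246136450650703 313.25861736719867 241.2992099072091
{'clock': 0.1, 'q': array([ 1.19518616,  0.57645638,  0.02486006,  1.43783952, -0.01499875,
        1.12901718, -0.05650309]), 'qd': array([ 0.00068896, -0.00277669,  0.00208932, -0.00197824, -0.00166938,
       -0.00056969, -0.00016457]), 'tau': array([ 6.81262318e-03, -7.67304397e+01,  2.25852750e+00, -2.86601883e+01,
        1.60034368e-02,  8.68689182e-03,  2.41162491e-05]), 'tcp_pos': array([ 0.19406567, -0.64606165,  0.2305181 ]), 'ee_rot': array([ 9.89373045e-01,  1.45397346e-01, -1.54530280e-04, -7.52101816e-04]), 'ft_force': array([1.33517719, 0.38881063, 0.14165859]), 'torque': array([ 0.00523373,  0.00460385, -0.00895956]), 'grasp_force': 0.0, 'width': 0.08528345721806962}
```

View pics/top0.png

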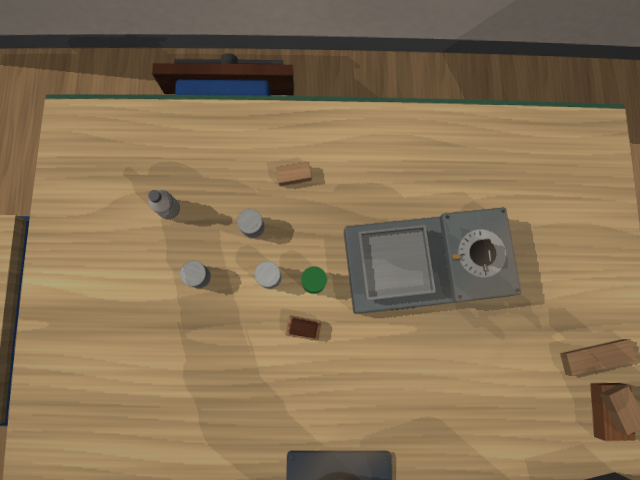

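View pics/side0.png

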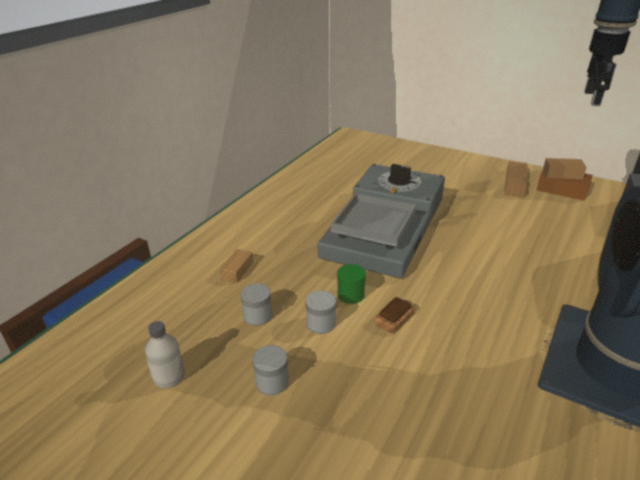

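The top picture shows three grey tins at (251,223), (195,273) and (268,274). The green decoy is at (314,280). The tray is near (397,263), the dial near (484,253) with an orange tab at (456,257), the bottle at (163,205), the offcut at (294,174) and the sander at (304,328). "rotation" is a quaternion, so I'll fix the helper and take close crops.

```bash
sed -i "s/np.array(c\['rotation'\])/Rot(c)/g" h.py
cat >> h.py <<'E'
from scipy.spatial.transform import Rotation
def Rot(c): return Rotation.from_quat(c['rotation']).as_matrix()
E
python3 - <<'E'
from h import *
c=load('top0'); I=c['frame'][:,:,::-1]
a=cv2.resize(I[190:310,170:340],None,fx=4,fy=4,interpolation=cv2.INTER_CUBIC)
cv2.imwrite('pics/a.png',a)
b=cv2.resize(I[215:290,440:525],None,fx=8,fy=8,interpolation=cv2.INTER_CUBIC)
b=cv2.convertScaleAbs(b,alpha=1.6,beta=15)
cv2.imwrite('pics/b.png',b)
for n,u,v,z in [('t a',251,223,.06),('t b',195,273,.06),('t c',268,274,.06),('green',314,280,.06),('offcut',294,174,.03),('glue',155,197,.12),('sander',304,328,.032),('dial',484,253,.1),
 ('Ptl',345,227,.05),('Pbl',355,312,.05),('Dtr',506,208,.08),('Dbr',519,294,.08),('Dtl',442,214,.08),('Dbl',456,300,.08)]: print(n,w(c,u,v,z).round(4))
E
```

```text
t a [0.6153 0.2027 0.06  ]
t b [0.5002 0.3232 0.06  ]
t c [0.5    0.1611 0.06  ]
green [0.4878 0.0588 0.06  ]
offcut [0.7423 0.1088 0.03  ]
glue [0.6571 0.4047 0.12  ]
sander [0.3828 0.0798 0.032 ]
dial [ 0.5464 -0.3114  0.1   ]
Ptl [ 0.611  -0.0108  0.05  ]
Pbl [ 0.4187 -0.0329  0.05  ]
Dtr [ 0.6537 -0.3754  0.08  ]
Dbr [ 0.459  -0.3926  0.08  ]
Dtl [ 0.6374 -0.2274  0.08  ]
Dbl [ 0.4451 -0.2512  0.08  ]
```

View pics/a.png

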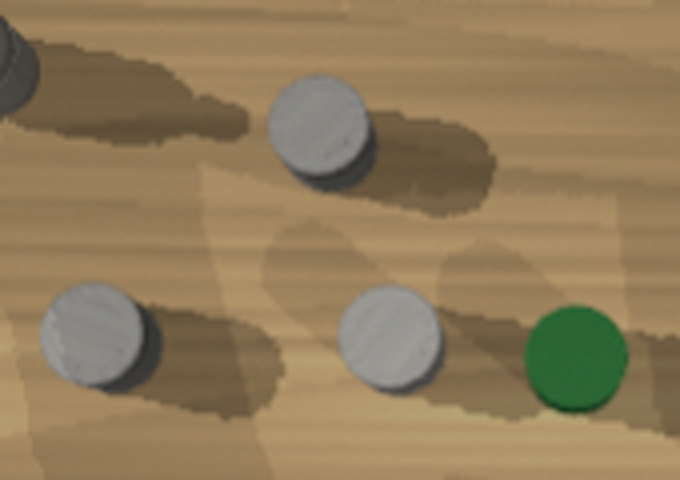

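View pics/b.png

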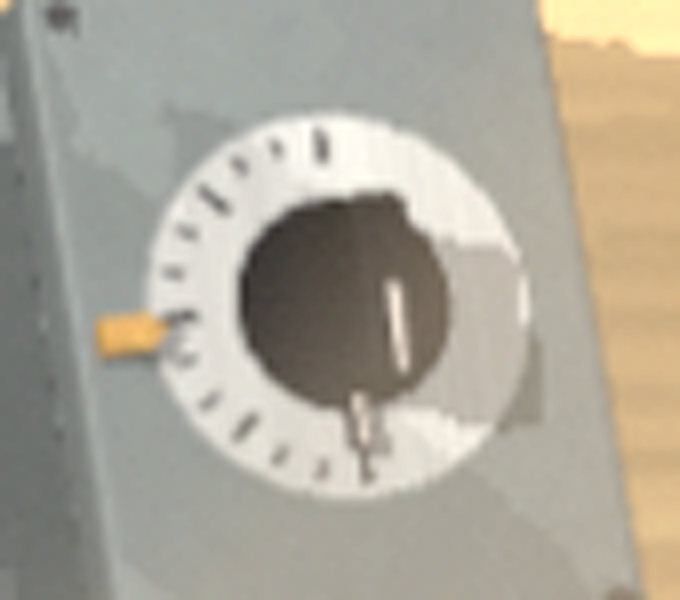

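Crop a shows the three grey tin tops centred at crop (319,124), (92,334) and (390,337), with the green decoy at (576,357). Crop b shows the orange tab's tip at (172,325), the scale centre near (338,305), the bar's white line from (392,280) to (403,370), and the pointer nose near (368,470).

Run:
```python
from h import *
c=load('top0')
A=lambda u,v:((u+.5)/4-.5+170,(v+.5)/4-.5+190)
B=lambda u,v:((u+.5)/8-.5+440,(v+.5)/8-.5+215)
for n,p in dict(a=(319,124),b=(92,334),c=(390,337)).items(): print(n,w(c,*A(*p),.06).round(4))
s=load('side0')
for n,p in dict(c=(321,299),a=(256,292),b=(270,355)).items(): print('side',n,w(s,*p,.06).round(4))
D={}
for n,u,v,z in [('scale',338,305,.081),('disc',345,303,.088),('tabtip',172,325,.086),('tabend',98,338,.086),('wl1',392,280,.123),('wl2',403,370,.123),('nose1',352,395,.085),('nose2',370,475,.082),('tick0',320,145,.081),('tick_pi/2',180,318,.081)]:
    D[n]=w(c,*B(u,v),z); print(n,D[n].round(4))
an=lambda v:np.degrees(np.arctan2(v[1],v[0]))
print('tab dir',an(D['tabtip']-D['scale']),an(D['tabend']-D['scale']),'wl',an(D['wl2']-D['wl1']),'nose',an(D['nose2']-D['scale']))
# polisher edge yaw (x axis)
for q in [((345,227),(355,312),.05),((506,208),(519,294),.08),((442,214),(456,300),.08)]: print('x axis yaw',an(w(c,*q[0],q[2])-w(c,*q[1],q[2])))
# tray rim inner corners estimate at z .092
T=[w(c,*p,.092) for p in [(360,232),(430,226),(437,292),(366,299)]]
print('tray',np.round(T,3),np.mean(T,0))
```

```text
a [0.6208 0.2066 0.06  ]
b [0.4999 0.3284 0.06  ]
c [0.5003 0.163  0.06  ]
side c [0.4997 0.1606 0.06  ]
side a [0.6181 0.2047 0.06  ]
side b [0.5013 0.3239 0.06  ]
scale [ 0.5501 -0.3134  0.081 ]
disc [ 0.5496 -0.3129  0.088 ]
tabtip [ 0.5432 -0.2647  0.086 ]
tabend [ 0.5394 -0.2439  0.086 ]
wl1 [ 0.5503 -0.3132  0.123 ]
wl2 [ 0.526  -0.3149  0.123 ]
nose1 [ 0.5244 -0.3146  0.085 ]
nose2 [ 0.5026 -0.3196  0.082 ]
tick0 [ 0.5954 -0.3107  0.081 ]
tick_pi/2 [ 0.546  -0.2687  0.081 ]
tab dir 98.06860883528982 98.78783967772172 wl -176.09864085452145 nose -172.6011475283291
x axis yaw 6.551439053379466
x axis yaw 5.0635230862714025
x axis yaw 7.046925402327835
tray [[ 0.591 -0.041  0.092]
 [ 0.607 -0.196  0.092]
 [ 0.461 -0.207  0.092]
 [ 0.445 -0.053  0.092]] [ 0.52608865 -0.12405519  0.092     ]
```

The tins are at a (0.619,0.206), b (0.500,0.326) and c (0.500,0.162). Top and side views agree to within 5 mm. The tray centre is about (0.528,-0.121), and the dial is at (0.550,-0.313), with its pointer at 184.5°, the tab at 98.4° and yaw about 6°. All of these are within reach. I'll go to tin c first.

Request:
drive_tool(
  rows=[
    {"claw": 0,"tx": 12.1,"ty": -9.3,"tz": 0,"wz": 2},
    {"claw": 0,"tx": 12.1,"ty": -9.3,"tz": 0,"wz": 2},
    {"claw": 0,"tx": 12.1,"ty": -9.3,"tz": 0,"wz": 2},
    {"claw": 0,"tx": 12.1,"ty": -9.3,"tz": 0,"wz": 2},
    {"claw": 0,"tx": 12.1,"ty": -9.3,"tz": 0,"wz": 2},
    {"claw": 0,"tx": 12.1,"ty": -9.3,"tz": 0,"wz": 2},
    {"claw": 0,"tx": 12.1,"ty": -9.3,"tz": 0,"wz": 2},
    {"claw": 0,"tx": 12.1,"ty": -9.3,"tz": 0,"wz": 2},
    {"claw": 0,"tx": 12.1,"ty": -9.3,"tz": 0,"wz": 2},
    {"claw": 0,"tx": 12.1,"ty": -9.3,"tz": 0,"wz": 2},
    {"claw": 0,"tx": 12.1,"ty": -9.3,"tz": 0,"wz": 2},
    {"claw": 0,"tx": 12.1,"ty": -9.3,"tz": 0,"wz": 2},
    {"claw": 0,"tx": 13.16,"ty": -17.1,"tz": 1.5,"wz": 2},
    {"claw": 0,"tx": 13.16,"ty": -17.1,"tz": 1.5,"wz": 2},
    {"claw": 0,"tx": 13.16,"ty": -17.1,"tz": 1.5,"wz": 2},
    {"claw": 0,"tx": 13.16,"ty": -17.1,"tz": 1.5,"wz": 2},
    {"claw": 0,"tx": 13.16,"ty": -17.1,"tz": 1.5,"wz": 2},
    {"claw": 0,"tx": 13.16,"ty": -17.1,"tz": 1.5,"wz": 2},
    {"claw": 0,"tx": 13.16,"ty": -17.1,"tz": 1.5,"wz": 2},
    {"claw": 0,"tx": 13.16,"ty": -17.1,"tz": 1.5,"wz": 2},
  ],
)

```text
invalid input
```

```bash
cat >> h.py <<'E'
def go(x,y,z,yaw=None):
    s=robot.get_state(); R=Rotation.from_quat(s['ee_rot']).as_matrix()
    d=R.T@(np.array([x,y,z])-s['tcp_pos'])/.04
    cur=np.degrees(np.arctan2(R[1,0],R[0,0])); tilt=np.degrees(np.arccos(-R[2,2]))
    print('t',round(s['clock'],2),'tcp',s['tcp_pos'].round(4),'yaw',cur.round(2),'tilt',tilt.round(2),'F',np.round(s['ft_force'],2),'w',round(s['width'],4))
    print('shift',d.round(2),'n50',np.linalg.norm(d)*.8,'wz',None if yaw is None else round((cur-yaw)/6,2),'q7',s['q'][6].round(2))
E
python3 -c "
from h import *
go(.5,.162,.018,4.8)"
```

```text
t 0.1 tcp [ 0.1941 -0.6461  0.2305] yaw 16.72 tilt 0.09 F [1.34 0.39 0.14] w 0.0853
shift [ 13.14 -17.14   5.34] n50 17.795767867305123 wz 1.99 q7 -0.06
```

Request:
drive_tool(
  rows=[
    {"claw": 0,"tx": 1,"ty": -1,"tz": 0,"wx": 0,"wy": 0,"wz": 1},
  ],
)

```text
clock: 0.2
tcp_pos: [0.213, -0.6062, 0.2299]
ee_rot: [0.996, 0.089, -0.002, 0.001]
ft_force: [0.4, 0.2, -0.9]
width: 0.0855
grasp_force: 0.0
```

Request:
drive_tool(
  rows=[
    {"claw": 0,"tx": 10.4,"ty": -9.7,"tz": 0,"wx": 0,"wy": 0,"wz": 1},
    {"claw": 0,"tx": 10.4,"ty": -9.7,"tz": 0,"wx": 0,"wy": 0,"wz": 1},
    {"claw": 0,"tx": 10.4,"ty": -9.7,"tz": 0,"wx": 0,"wy": 0,"wz": 1},
    {"claw": 0,"tx": 10.4,"ty": -9.7,"tz": 0,"wx": 0,"wy": 0,"wz": 1},
    {"claw": 0,"tx": 10.4,"ty": -9.7,"tz": 0,"wx": 0,"wy": 0,"wz": 1},
    {"claw": 0,"tx": 10.4,"ty": -9.7,"tz": 0,"wx": 0,"wy": 0,"wz": 1},
    {"claw": 0,"tx": 10.4,"ty": -9.7,"tz": 0,"wx": 0,"wy": 0,"wz": 1},
    {"claw": 0,"tx": 10.4,"ty": -9.7,"tz": 0,"wx": 0,"wy": 0,"wz": 1},
    {"claw": 0,"tx": 10.4,"ty": -9.7,"tz": 0,"wx": 0,"wy": 0,"wz": 1},
    {"claw": 0,"tx": 10.4,"ty": -9.7,"tz": 0,"wx": 0,"wy": 0,"wz": 1},
    {"claw": 0,"tx": 10.4,"ty": -9.7,"tz": 0,"wx": 0,"wy": 0,"wz": 1},
    {"claw": 0,"tx": 10.55,"ty": -17.6,"tz": 1.5,"wx": 0,"wy": 0,"wz": 1},
    {"claw": 0,"tx": 10.55,"ty": -17.6,"tz": 1.5,"wx": 0,"wy": 0,"wz": 1},
    {"claw": 0,"tx": 10.55,"ty": -17.6,"tz": 1.5,"wx": 0,"wy": 0,"wz": 1},
    {"claw": 0,"tx": 10.55,"ty": -17.6,"tz": 1.5,"wx": 0,"wy": 0,"wz": 1},
    {"claw": 0,"tx": 10.55,"ty": -17.6,"tz": 1.5,"wx": 0,"wy": 0,"wz": 1},
    {"claw": 0,"tx": 10.55,"ty": -17.6,"tz": 1.5,"wx": 0,"wy": 0,"wz": 1},
    {"claw": 0,"tx": 10.55,"ty": -17.6,"tz": 1.5,"wx": 0,"wy": 0,"wz": 1},
    {"claw": 0,"tx": 10.55,"ty": -17.6,"tz": 1.5,"wx": 0,"wy": 0,"wz": 1},
    {"claw": 0,"tx": 10.55,"ty": -17.6,"tz": 1.5,"wx": 0,"wy": 0,"wz": 1},
  ],
)

```text
clock: 2.2
tcp_pos: [0.5011, 0.1683, 0.1709]
ee_rot: [0.999, 0.042, -0.0, 0.0]
ft_force: [-0.5, -0.3, 1.0]
width: 0.0853
grasp_force: 0.0
```

```bash
python3 -c "
from h import *
go(.5,.162,.018,4.8)"
```

```text
t 2.2 tcp [0.5011 0.1683 0.1709] yaw 4.84 tilt 0.06 F [-0.47 -0.29  0.97] w 0.0853
shift [-0.04  0.15  3.82] n50 3.0608708105312017 wz 0.01 q7 -1.95
```

Request:
drive_tool(
  rows=[
    {"claw": 0,"tx": 0,"ty": 0.12,"tz": 1.2,"wx": 0,"wy": 0,"wz": 0},
    {"claw": 0,"tx": 0,"ty": 0.12,"tz": 2.4,"wx": 0,"wy": 0,"wz": 0},
    {"claw": 0,"tx": 0,"ty": 0.12,"tz": 3.3,"wx": 0,"wy": 0,"wz": 0},
    {"claw": 0,"tx": 0,"ty": 0.12,"tz": 3.8,"wx": 0,"wy": 0,"wz": 0},
    {"claw": 0,"tx": 0,"ty": 0.12,"tz": 3.8,"wx": 0,"wy": 0,"wz": 0},
    {"claw": 200,"tx": 0,"ty": 0.12,"tz": 3.8,"wx": 0,"wy": 0,"wz": 0},
    {"claw": 200,"tx": 0,"ty": 0.12,"tz": 3.8,"wx": 0,"wy": 0,"wz": 0},
    {"claw": 200,"tx": 0,"ty": 0.12,"tz": 3.8,"wx": 0,"wy": 0,"wz": 0},
    {"claw": 200,"tx": 0,"ty": 0.12,"tz": 3.8,"wx": 0,"wy": 0,"wz": 0},
    {"claw": 200,"tx": 0,"ty": 0.12,"tz": 3.8,"wx": 0,"wy": 0,"wz": 0},
    {"claw": 200,"tx": 0,"ty": 0.12,"tz": 3.8,"wx": 0,"wy": 0,"wz": 0},
    {"claw": 200,"tx": 0,"ty": 0.12,"tz": 3.8,"wx": 0,"wy": 0,"wz": 0},
  ],
  grip_force=40,
)

```text
clock: 3.4
tcp_pos: [0.5031, 0.1627, 0.021]
ee_rot: [0.999, 0.041, 0.001, -0.0]
ft_force: [-1.4, -2.1, 9.2]
width: 0.0553
grasp_force: 42.5
```

Request:
drive_tool(
  rows=[
    {"claw": 200,"tx": 0,"ty": 0,"tz": -0.5,"wx": 0,"wy": 0,"wz": 0},
    {"claw": 200,"tx": 0,"ty": 0,"tz": -1,"wx": 0,"wy": 0,"wz": 0},
    {"claw": 200,"tx": 0,"ty": 0,"tz": -1,"wx": 0,"wy": 0,"wz": 0},
    {"claw": 200,"tx": 0,"ty": 0,"tz": -1,"wx": 0,"wy": 0,"wz": 0},
    {"claw": 200,"tx": 0,"ty": 0,"tz": -1,"wx": 0,"wy": 0,"wz": 0},
    {"claw": 200,"tx": 0,"ty": 0,"tz": -1,"wx": 0,"wy": 0,"wz": 0},
  ],
)

```text
clock: 4.0
tcp_pos: [0.5016, 0.1629, 0.0587]
ee_rot: [0.999, 0.041, -0.0, 0.0]
ft_force: [-0.1, 0.3, -1.0]
width: 0.0552
grasp_force: 42.6
```

```bash
python3 -c "
from h import *
go(.5,.162,.018,4.8); print(robot.get_state()['tau'].round(2))"
```

```text
t 4.0 tcp [0.5016 0.1629 0.0587] yaw 4.72 tilt 0.06 F [-0.09  0.28 -0.98] w 0.0552
shift [-0.04  0.02  1.02] n50 0.8155544238496507 wz -0.01 q7 -1.97
[ 3.000e-02 -6.606e+01  7.500e-01 -1.654e+01  1.000e-02 -0.000e+00
 -0.000e+00]
```

Tin c weighs about 1 N, so it is empty. I'll set it back.

Request:
drive_tool(
  rows=[
    {"claw": 200,"tx": 0,"ty": 0,"tz": 0.6,"wx": 0,"wy": 0,"wz": 0},
    {"claw": 200,"tx": 0,"ty": 0,"tz": 0.98,"wx": 0,"wy": 0,"wz": 0},
    {"claw": 200,"tx": 0,"ty": 0,"tz": 0.98,"wx": 0,"wy": 0,"wz": 0},
    {"claw": 0,"tx": 0,"ty": 0,"tz": 0.98,"wx": 0,"wy": 0,"wz": 0},
    {"claw": 0,"tx": 0,"ty": 0,"tz": 0.98,"wx": 0,"wy": 0,"wz": 0},
    {"claw": 0,"tx": 0,"ty": 0,"tz": 0.98,"wx": 0,"wy": 0,"wz": 0},
    {"claw": 0,"tx": 0,"ty": 0,"tz": 0.98,"wx": 0,"wy": 0,"wz": 0},
    {"claw": 0,"tx": 0,"ty": 0,"tz": 0,"wx": 0,"wy": 0,"wz": 0},
    {"claw": 0,"tx": 0,"ty": 0,"tz": -1,"wx": 0,"wy": 0,"wz": 0},
    {"claw": 0,"tx": 0,"ty": 0,"tz": -2,"wx": 0,"wy": 0,"wz": 0},
    {"claw": 0,"tx": 0,"ty": 0,"tz": -2,"wx": 0,"wy": 0,"wz": 0},
  ],
)

```text
clock: 5.1
tcp_pos: [0.5046, 0.1639, 0.1444]
ee_rot: [0.999, 0.041, 0.004, -0.001]
ft_force: [-0.4, -0.2, 1.3]
width: 0.085
grasp_force: 0.0
```

```bash
python3 -c "
from h import *
go(.619,.206,.14,4.8);go(.619,.206,.02,4.8)"
```

```text
t 5.1 tcp [0.5046 0.1639 0.1444] yaw 4.7 tilt 0.49 F [-0.38 -0.17  1.28] w 0.085
shift [ 2.94 -0.81  0.14] n50 2.4398242630695375 wz -0.02 q7 -1.95
t 5.1 tcp [0.5046 0.1639 0.1444] yaw 4.7 tilt 0.49 F [-0.38 -0.17  1.28] w 0.085
shift [ 2.91 -0.81  3.14] n50 3.483255964262126 wz -0.02 q7 -1.95
```

Request:
drive_tool(
  rows=[
    {"claw": 0,"tx": 3.0,"ty": -0.83,"tz": 0,"wx": 0,"wy": 0,"wz": 0},
    {"claw": 0,"tx": 3.0,"ty": -0.83,"tz": 0,"wx": 0,"wy": 0,"wz": 0},
    {"claw": 0,"tx": 3.0,"ty": -0.83,"tz": 0,"wx": 0,"wy": 0,"wz": 0},
    {"claw": 0,"tx": 3.0,"ty": -0.83,"tz": 0,"wx": 0,"wy": 0,"wz": 0},
    {"claw": 0,"tx": 3.0,"ty": -0.83,"tz": 1.0,"wx": 0,"wy": 0,"wz": 0},
    {"claw": 0,"tx": 3.0,"ty": -0.83,"tz": 2.0,"wx": 0,"wy": 0,"wz": 0},
    {"claw": 0,"tx": 3.0,"ty": -0.83,"tz": 2.95,"wx": 0,"wy": 0,"wz": 0},
    {"claw": 0,"tx": 3.0,"ty": -0.83,"tz": 2.95,"wx": 0,"wy": 0,"wz": 0},
    {"claw": 200,"tx": 3.0,"ty": -0.83,"tz": 2.95,"wx": 0,"wy": 0,"wz": 0},
    {"claw": 200,"tx": 3.0,"ty": -0.83,"tz": 2.95,"wx": 0,"wy": 0,"wz": 0},
    {"claw": 200,"tx": 3.0,"ty": -0.83,"tz": 2.95,"wx": 0,"wy": 0,"wz": 0},
    {"claw": 200,"tx": 3.0,"ty": -0.83,"tz": 2.95,"wx": 0,"wy": 0,"wz": 0},
    {"claw": 200,"tx": 3.0,"ty": -0.83,"tz": 2.95,"wx": 0,"wy": 0,"wz": 0},
    {"claw": 200,"tx": 3.0,"ty": -0.83,"tz": 2.95,"wx": 0,"wy": 0,"wz": 0},
    {"claw": 200,"tx": 3.0,"ty": -0.83,"tz": 2.95,"wx": 0,"wy": 0,"wz": 0},
    {"claw": 200,"tx": 3.0,"ty": -0.83,"tz": 2.4,"wx": 0,"wy": 0,"wz": 0},
    {"claw": 200,"tx": 3.0,"ty": -0.83,"tz": 1.95,"wx": 0,"wy": 0,"wz": 0},
    {"claw": 200,"tx": 3.0,"ty": -0.83,"tz": 1.95,"wx": 0,"wy": 0,"wz": 0},
    {"claw": 200,"tx": 3.0,"ty": -0.83,"tz": 1.95,"wx": 0,"wy": 0,"wz": 0},
    {"claw": 200,"tx": 3.0,"ty": -0.83,"tz": 1.95,"wx": 0,"wy": 0,"wz": 0},
  ],
)

```text
clock: 7.1
tcp_pos: [0.6182, 0.2057, 0.0605]
ee_rot: [0.999, 0.041, -0.001, 0.0]
ft_force: [-0.3, 0.8, -4.7]
width: 0.0551
grasp_force: 44.4
```

```bash
python3 -c "
from h import *
go(.528,-.121,.18,6);go(.528,-.121,.105,6)"
```

```text
t 7.1 tcp [0.6182 0.2057 0.0605] yaw 4.72 tilt 0.08 F [-0.35  0.83 -4.71] w 0.0551
shift [-2.92  7.96 -2.98] n50 7.187161643763535 wz -0.21 q7 -1.94
t 7.1 tcp [0.6182 0.2057 0.0605] yaw 4.72 tilt 0.08 F [-0.35  0.83 -4.71] w 0.0551
shift [-2.92  7.95 -1.11] n50 6.836272668553182 wz -0.21 q7 -1.94
```

Tin a reads 4.7 N, so it is the full one. I'll lift it higher and carry it over the tray.

Request:
drive_tool(
  rows=[
    {"claw": 200,"tx": 0,"ty": 0,"tz": -1,"wx": 0,"wy": 0,"wz": 0},
    {"claw": 200,"tx": 0,"ty": 0,"tz": -2,"wx": 0,"wy": 0,"wz": 0},
    {"claw": 200,"tx": 0,"ty": 0,"tz": -3,"wx": 0,"wy": 0,"wz": 0},
    {"claw": 200,"tx": -0.29,"ty": 0.8,"tz": -3,"wx": 0,"wy": 0,"wz": 0},
    {"claw": 200,"tx": -0.58,"ty": 1.6,"tz": -3,"wx": 0,"wy": 0,"wz": 0},
    {"claw": 200,"tx": -0.88,"ty": 2.4,"tz": -3,"wx": 0,"wy": 0,"wz": 0},
    {"claw": 200,"tx": -1.17,"ty": 3.2,"tz": -3,"wx": 0,"wy": 0,"wz": -0.2},
    {"claw": 200,"tx": -1.46,"ty": 4.0,"tz": -3,"wx": 0,"wy": 0,"wz": -0.2},
    {"claw": 200,"tx": -1.75,"ty": 4.8,"tz": -3,"wx": 0,"wy": 0,"wz": -0.2},
    {"claw": 200,"tx": -2.04,"ty": 5.6,"tz": -3,"wx": 0,"wy": 0,"wz": -0.2},
    {"claw": 200,"tx": -2.34,"ty": 6.4,"tz": -3,"wx": 0,"wy": 0,"wz": -0.2},
    {"claw": 200,"tx": -2.63,"ty": 7.2,"tz": -3,"wx": 0,"wy": 0,"wz": -0.2},
    {"claw": 200,"tx": -2.92,"ty": 7.95,"tz": -3,"wx": 0,"wy": 0,"wz": -0.2},
    {"claw": 200,"tx": -2.92,"ty": 7.95,"tz": -3,"wx": 0,"wy": 0,"wz": -0.2},
    {"claw": 200,"tx": -2.92,"ty": 7.95,"tz": -3,"wx": 0,"wy": 0,"wz": -0.2},
    {"claw": 200,"tx": -2.92,"ty": 7.95,"tz": -3,"wx": 0,"wy": 0,"wz": -0.2},
  ],
  grip_force=70,
)

```text
clock: 8.7
tcp_pos: [0.5286, -0.1195, 0.1808]
ee_rot: [0.999, 0.052, -0.0, -0.0]
ft_force: [0.2, 1.1, -4.8]
width: 0.0547
grasp_force: 77.9
```

Run:
```python
from h import *
go(.528,-.121,.098,6)
c=snap('side','side1'); d=snap('top','top1')
I=c['frame'][:,:,::-1][130:300,300:480]; J=d['frame'][:,:,::-1][190:330,330:530]
cv2.imwrite('pics/c.png',np.vstack([cv2.resize(I,(318,300),interpolation=2),cv2.resize(J,(318,223),interpolation=2)]) if 0 else np.hstack([cv2.resize(I,(400,378),interpolation=2),cv2.resize(J,(400,280),interpolation=2)[:378] if 0 else cv2.copyMakeBorder(cv2.resize(J,(400,280),interpolation=2),0,98,0,0,0)]))
```

```text
t 8.7 tcp [ 0.5286 -0.1195  0.1808] yaw 5.98 tilt 0.06 F [ 0.16  1.11 -4.79] w 0.0547
shift [-0.02  0.04  2.07] n50 1.6556078441495323 wz -0.0 q7 -1.37
```

View pics/c.png

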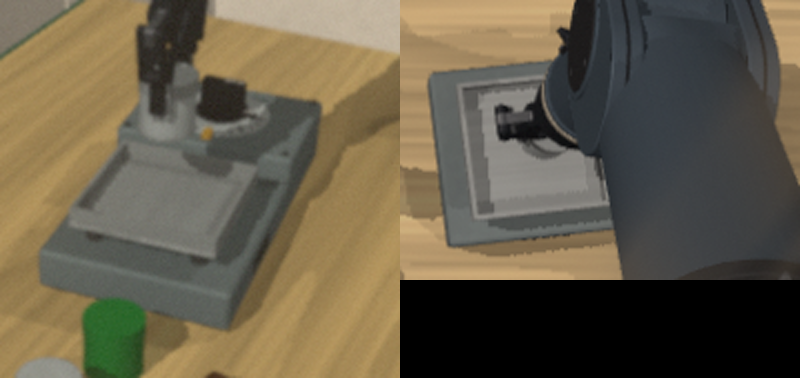

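The tin hangs upright over the tray interior (right crop, about (540,140)), clear of the walls. I'll lower it slowly.

Request:
drive_tool(
  rows=[
    {"claw": 200,"tx": 0,"ty": 0,"tz": 0.5,"wx": 0,"wy": 0,"wz": 0},
    {"claw": 200,"tx": 0,"ty": 0,"tz": 1.0,"wx": 0,"wy": 0,"wz": 0},
    {"claw": 200,"tx": 0,"ty": 0,"tz": 1.5,"wx": 0,"wy": 0,"wz": 0},
    {"claw": 200,"tx": 0,"ty": 0,"tz": 1.75,"wx": 0,"wy": 0,"wz": 0},
    {"claw": 200,"tx": 0,"ty": 0,"tz": 1.95,"wx": 0,"wy": 0,"wz": 0},
    {"claw": 200,"tx": 0,"ty": 0,"tz": 2.05,"wx": 0,"wy": 0,"wz": 0},
    {"claw": 200,"tx": 0,"ty": 0,"tz": 2.15,"wx": 0,"wy": 0,"wz": 0},
    {"claw": 200,"tx": 0,"ty": 0,"tz": 2.22,"wx": 0,"wy": 0,"wz": 0},
    {"claw": 200,"tx": 0,"ty": 0,"tz": 2.22,"wx": 0,"wy": 0,"wz": 0},
    {"claw": 200,"tx": 0,"ty": 0,"tz": 2.22,"wx": 0,"wy": 0,"wz": 0},
  ],
)

```text
clock: 9.8
tcp_pos: [0.5288, -0.1203, 0.0929]
ee_rot: [0.999, 0.052, 0.0, -0.0]
ft_force: [-1.3, 3.0, 0.7]
width: 0.0546
grasp_force: 77.9
```

Request:
drive_tool(
  rows=[
    {"claw": 60,"tx": 0,"ty": 0,"tz": 0,"wx": 0,"wy": 0,"wz": 0},
    {"claw": 30,"tx": 0,"ty": 0,"tz": 0,"wx": 0,"wy": 0,"wz": 0},
    {"claw": 0,"tx": 0,"ty": 0,"tz": 0,"wx": 0,"wy": 0,"wz": 0},
    {"claw": 0,"tx": 0,"ty": 0,"tz": 0,"wx": 0,"wy": 0,"wz": 0},
    {"claw": 0,"tx": 0,"ty": 0,"tz": 0,"wx": 0,"wy": 0,"wz": 0},
    {"claw": 0,"tx": 0,"ty": 0,"tz": -0.7,"wx": 0,"wy": 0,"wz": 0},
    {"claw": 0,"tx": 0,"ty": 0,"tz": -1.6,"wx": 0,"wy": 0,"wz": 0},
    {"claw": 0,"tx": 0,"ty": 0,"tz": -2.7,"wx": 0,"wy": 0,"wz": 0},
    {"claw": 0,"tx": 0,"ty": 0,"tz": -3.2,"wx": 0,"wy": 0,"wz": 0},
    {"claw": 0,"tx": 0,"ty": 0,"tz": -3.2,"wx": 0,"wy": 0,"wz": 0},
    {"claw": 0,"tx": 0,"ty": 0,"tz": -3.2,"wx": 0,"wy": 0,"wz": 0},
  ],
)

```text
clock: 10.9
tcp_pos: [0.5285, -0.1206, 0.2205]
ee_rot: [0.999, 0.052, 0.0, 0.0]
ft_force: [-0.2, 1.4, -0.2]
width: 0.0852
grasp_force: 0.0
```

Run:
```python
from h import *
go(.550,-.313,.200,4.2)
c=snap('side','side2'); c=snap('side','side2b')
I=c['frame'][:,:,::-1][130:300,300:480]
J=I[20:80,60:130]
cv2.imwrite('pics/d.png',np.hstack([cv2.resize(I,(400,378),interpolation=2),cv2.resize(J,(400,378),interpolation=2)]))
```

```text
t 10.9 tcp [ 0.5285 -0.1206  0.2205] yaw 5.91 tilt 0.03 F [-0.2   1.4  -0.21] w 0.0852
shift [0.04 4.84 0.51] n50 3.8928107542983525 wz 0.29 q7 -1.37
```

View pics/d.png

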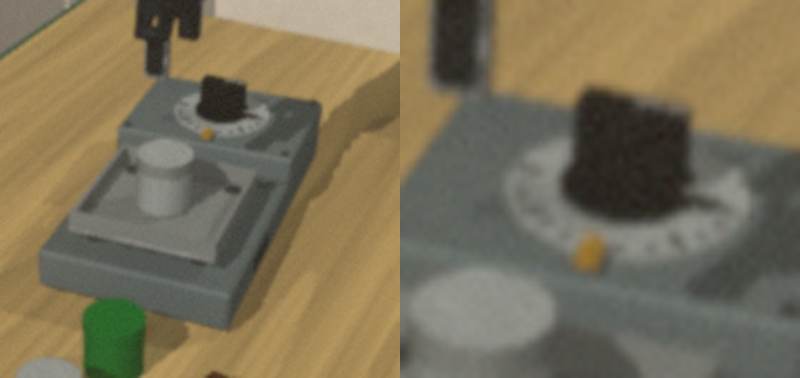

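The full tin stands upright in the tray (left crop (163,180)) and the gripper is clear. The dial comes next.

Request:
drive_tool(
  rows=[
    {"claw": 0,"tx": 0.02,"ty": 1.2,"tz": 0,"wx": 0,"wy": 0,"wz": 0.29},
    {"claw": 0,"tx": 0.04,"ty": 2.4,"tz": 0,"wx": 0,"wy": 0,"wz": 0.29},
    {"claw": 0,"tx": 0.04,"ty": 3.6,"tz": 0,"wx": 0,"wy": 0,"wz": 0.29},
    {"claw": 0,"tx": 0.04,"ty": 4.84,"tz": 0,"wx": 0,"wy": 0,"wz": 0.29},
    {"claw": 0,"tx": 0.04,"ty": 4.84,"tz": 0,"wx": 0,"wy": 0,"wz": 0.29},
    {"claw": 0,"tx": 0.04,"ty": 4.84,"tz": 1.0,"wx": 0,"wy": 0,"wz": 0.29},
    {"claw": 0,"tx": 0.04,"ty": 4.84,"tz": 2.0,"wx": 0,"wy": 0,"wz": 0.29},
    {"claw": 0,"tx": 0.04,"ty": 4.84,"tz": 2.7,"wx": 0,"wy": 0,"wz": 0.29},
    {"claw": 0,"tx": 0.04,"ty": 4.84,"tz": 3.1,"wx": 0,"wy": 0,"wz": 0.29},
    {"claw": 0,"tx": 0.04,"ty": 4.84,"tz": 3.1,"wx": 0,"wy": 0,"wz": 0.29},
    {"claw": 0,"tx": 0.04,"ty": 4.84,"tz": 3.1,"wx": 0,"wy": 0,"wz": 0.29},
  ],
  grip_force=25,
)

```text
clock: 12.1
tcp_pos: [0.5498, -0.3128, 0.0959]
ee_rot: [0.999, 0.036, -0.001, -0.0]
ft_force: [-0.1, -0.4, -0.4]
width: 0.0853
grasp_force: 0.0
```

Request:
drive_tool(
  rows=[
    {"claw": 120,"tx": 0,"ty": 0,"tz": 0,"wx": 0,"wy": 0,"wz": 0},
    {"claw": 235,"tx": 0,"ty": 0,"tz": 0,"wx": 0,"wy": 0,"wz": 0},
    {"claw": 235,"tx": 0,"ty": 0,"tz": 0,"wx": 0,"wy": 0,"wz": 0},
    {"claw": 235,"tx": 0,"ty": 0,"tz": 0,"wx": 0,"wy": 0,"wz": 0},
    {"claw": 235,"tx": 0,"ty": 0,"tz": 0,"wx": 0,"wy": 0,"wz": 0},
    {"claw": 235,"tx": 0,"ty": 0,"tz": 0,"wx": 0,"wy": 0,"wz": 0},
    {"claw": 235,"tx": 0,"ty": 0,"tz": 0,"wx": 0,"wy": 0,"wz": 0},
    {"claw": 235,"tx": 0,"ty": 0,"tz": 0,"wx": 0,"wy": 0,"wz": 0},
  ],
)

```text
clock: 12.9
tcp_pos: [0.5503, -0.3134, 0.097]
ee_rot: [0.999, 0.036, 0.0, 0.0]
ft_force: [-0.4, -0.5, 5.4]
width: 0.0149
grasp_force: 29.8
```

Run:
```python
from h import *
go(.550,-.313,.097,-81.6)
```

```text
t 12.9 tcp [ 0.5503 -0.3134  0.097 ] yaw 4.16 tilt 0.05 F [-0.37 -0.52  5.4 ] w 0.0149
shift [-0.01 -0.01 -0.  ] n50 0.010705479972839584 wz 14.29 q7 -1.08
```

Request:
drive_tool(
  rows=[
    {"claw": 235,"tx": 0,"ty": 0,"tz": 0,"wx": 0,"wy": 0,"wz": 1.2},
    {"claw": 235,"tx": 0,"ty": 0,"tz": 0,"wx": 0,"wy": 0,"wz": 2.4},
    {"claw": 235,"tx": 0,"ty": 0,"tz": 0,"wx": 0,"wy": 0,"wz": 3.6},
    {"claw": 235,"tx": 0,"ty": 0,"tz": 0,"wx": 0,"wy": 0,"wz": 4.8},
    {"claw": 235,"tx": 0,"ty": 0,"tz": 0,"wx": 0,"wy": 0,"wz": 6},
    {"claw": 235,"tx": 0,"ty": 0,"tz": 0,"wx": 0,"wy": 0,"wz": 7.2},
    {"claw": 235,"tx": 0,"ty": 0,"tz": 0,"wx": 0,"wy": 0,"wz": 8.4},
    {"claw": 235,"tx": 0,"ty": 0,"tz": 0,"wx": 0,"wy": 0,"wz": 9.6},
    {"claw": 235,"tx": 0,"ty": 0,"tz": 0,"wx": 0,"wy": 0,"wz": 10.8},
    {"claw": 235,"tx": 0,"ty": 0,"tz": 0,"wx": 0,"wy": 0,"wz": 12},
    {"claw": 235,"tx": 0,"ty": 0,"tz": 0,"wx": 0,"wy": 0,"wz": 13},
    {"claw": 235,"tx": 0,"ty": 0,"tz": 0,"wx": 0,"wy": 0,"wz": 14},
    {"claw": 235,"tx": 0,"ty": 0,"tz": 0,"wx": 0,"wy": 0,"wz": 14.3},
    {"claw": 235,"tx": 0,"ty": 0,"tz": 0,"wx": 0,"wy": 0,"wz": 14.3},
    {"claw": 235,"tx": 0,"ty": 0,"tz": 0,"wx": 0,"wy": 0,"wz": 14.3},
    {"claw": 235,"tx": 0,"ty": 0,"tz": 0,"wx": 0,"wy": 0,"wz": 14.3},
  ],
)

```text
clock: 14.5
tcp_pos: [0.5506, -0.3132, 0.097]
ee_rot: [0.757, -0.654, 0.001, -0.0]
ft_force: [-0.4, -0.2, 5.2]
width: 0.0148
grasp_force: 29.9
```

Run:
```python
from h import *
go(.550,-.313,.097,-81.6)
```

```text
t 14.5 tcp [ 0.5506 -0.3132  0.097 ] yaw -81.63 tilt 0.07 F [-0.45 -0.21  5.19] w 0.0148
shift [-0.01  0.01  0.  ] n50 0.012430102612262645 wz -0.0 q7 -2.23
```

Request:
drive_tool(
  rows=[
    {"claw": 120,"tx": 0,"ty": 0,"tz": 0,"wx": 0,"wy": 0,"wz": 0},
    {"claw": 0,"tx": 0,"ty": 0,"tz": 0,"wx": 0,"wy": 0,"wz": 0},
    {"claw": 0,"tx": 0,"ty": 0,"tz": 0,"wx": 0,"wy": 0,"wz": 0},
    {"claw": 0,"tx": 0,"ty": 0,"tz": 0,"wx": 0,"wy": 0,"wz": 0},
    {"claw": 0,"tx": 0,"ty": 0,"tz": 0,"wx": 0,"wy": 0,"wz": 0},
    {"claw": 0,"tx": 0,"ty": 0,"tz": -1,"wx": 0,"wy": 0,"wz": 0},
    {"claw": 0,"tx": 0,"ty": 0,"tz": -2,"wx": 0,"wy": 0,"wz": 0},
    {"claw": 0,"tx": 0,"ty": 0,"tz": -3.2,"wx": 0,"wy": 0,"wz": 0},
    {"claw": 0,"tx": 4.4,"ty": 4.4,"tz": -3.2,"wx": 0,"wy": 0,"wz": 0},
    {"claw": 0,"tx": 4.4,"ty": 4.4,"tz": -3.2,"wx": 0,"wy": 0,"wz": 0},
    {"claw": 0,"tx": 4.4,"ty": 4.4,"tz": -3.2,"wx": 0,"wy": 0,"wz": 0},
    {"claw": 0,"tx": 4.4,"ty": 4.4,"tz": -3.2,"wx": 0,"wy": 0,"wz": 0},
    {"claw": 0,"tx": 4.4,"ty": 4.4,"tz": -3.2,"wx": 0,"wy": 0,"wz": 0},
    {"claw": 0,"tx": 4.4,"ty": 4.4,"tz": -3.2,"wx": 0,"wy": 0,"wz": 0},
    {"claw": 0,"tx": 4.4,"ty": 4.4,"tz": -3.2,"wx": 0,"wy": 0,"wz": 0},
    {"claw": 0,"tx": 4.4,"ty": 4.4,"tz": -3.2,"wx": 0,"wy": 0,"wz": 0},
  ],
)

```text
clock: 16.1
tcp_pos: [0.4027, -0.5117, 0.2242]
ee_rot: [0.757, -0.653, -0.0, -0.001]
ft_force: [0.4, 1.1, -0.0]
width: 0.0854
grasp_force: 0.0
```

Run:
```python
from h import *
c=snap('top','top3'); s=snap('side','side3')
I=c['frame'][:,:,::-1]
b=cv2.resize(I[215:290,440:525],None,fx=8,fy=8,interpolation=cv2.INTER_CUBIC)
cv2.imwrite('pics/e.png',cv2.convertScaleAbs(b,alpha=1.6,beta=15))
```

```text
(no output)
```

View pics/e.png

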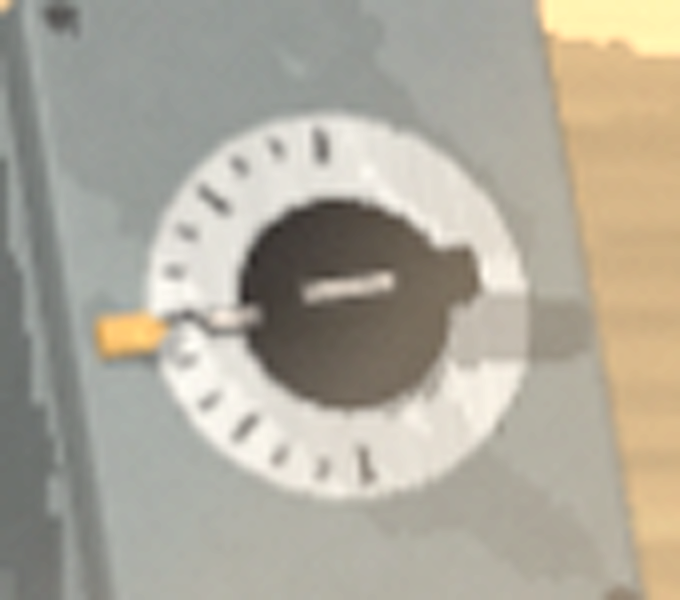

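View pics/side3.png

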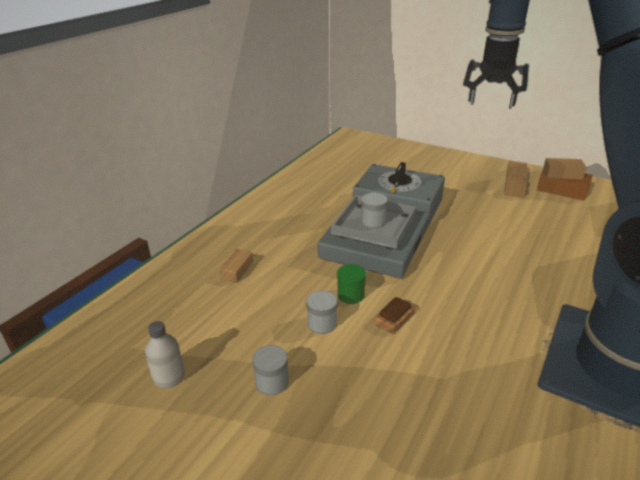

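The pointer nose, from (258,316) to (195,322), aims at the orange tab's tip near (170,328). The side view shows the tins, bottle, offcut and sander in place. Checking the angle numerically.

Run:
```python
from h import *
c=load('top3'); I=c['frame'].astype(int)
B=lambda u,v:((u+.5)/8-.5+440,(v+.5)/8-.5+215)
ax=np.array([.5503,-.3133])
an=lambda p:np.degrees(np.arctan2(*(p[:2]-ax)[::-1]))
m=((I[...,0]-I[...,2]>70)); m[:215]=m[290:]=0; m[:,:445]=0; m[:,470:]=0
ys,xs=np.nonzero(m); wt=(I[...,0]-I[...,2])[m]; u,v=np.average(xs,weights=wt),np.average(ys,weights=wt)
print('tab centroid',u,v,len(xs),an(w(c,u,v,.086)),np.linalg.norm(w(c,u,v,.086)[:2]-ax))
for q in [(258,316,.086),(235,319,.086),(210,322,.085),(195,322,.083),(393,279,.123),(305,295,.123)]:
    p=w(c,*B(*q[:2]),q[2]); print(q,p.round(4),an(p),np.linalg.norm(p[:2]-ax))
```

```text
tab centroid 455.4819458375125 256.1925777331996 24 98.80834146007852 0.06188569717745578
(258, 316, 0.086) [ 0.546  -0.2889  0.086 ] 100.0733595781405 0.02473344233417903
(235, 319, 0.086) [ 0.5451 -0.2825  0.086 ] 99.63051950757072 0.03128889028243992
(210, 322, 0.085) [ 0.5443 -0.2757  0.085 ] 99.06187141709749 0.03804346639025653
(195, 322, 0.083) [ 0.5446 -0.2722  0.083 ] 97.9249078128597 0.04152309155844404
(393, 279, 0.123) [ 0.5505 -0.3135  0.123 ] -43.71045762270506 0.0003269569988071149
(305, 295, 0.123) [ 0.5459 -0.2893  0.123 ] 100.32289111990853 0.02434868065322418
```

The pointer is at about 99.2° and the tab at 98.8°, well within the 5.7° tolerance. The robot is clear of everything, so I'll hand the job in.

```bash
python3 -c "
from bench import robot
print(robot.job_done())"
```

```text
the job is handed in; nothing more can be done
None
```

The job is handed in, though the hand-in call returned no verdict: the full tin (4.7 N when lifted) stands upright in the tray, the dial pointer is within about 1° of the tab, both empty tins stand on the bench, and the offcut, bottle and sanding block look undisturbed.

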